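Clamp the receiver board and snap the dust cap onto its antenna jack

ROBOT

A 6-joint arm with a two-finger parallel gripper is mounted at the origin on the work surface. World frame = base frame: x ahead of the robot, y to its left, z up, the work surface at z = 0. Lengths are in m, angles in rad, forces in N, time in s.
With the tool pointing down it reaches from about 0.375 to 0.9 m from the base axis. Payload 3.1 kg.
Tool frame: the origin (TCP) lies at the centre of the arm's flange, where the gripper is bolted on; the fingertips stand robot.tip_extent ahead of it and the grasp point (between the pads) lies 164 mm ahead of it (robot.tip_extent is the distance from the TCP to the fingertips, in m); z points along the fingers, y is the line along which they close (so a half turn about z gives the same grasp; the last joint's range is limited). The gripper opens to 87 mm and grips with 3 to 60 N. Pads are 19 mm wide; open, the fingers measure 117 mm over their backs; the gripper's body (75 mm by 190 mm) begins 51 mm behind the grasp point.
Start: joints at [1.036, 0.527, 1.433, -0, 1.181, -0.178], TCP at [0.218, 0.586, 0.405] pointing down, gripper open.
Joint ranges: [-3.08, 3.08], [-0.75, 2.2], [0.22, 2.44], [-1.43, 4.57], [0, 2.65], [-2.85, 2.85]. Speed limits (rad/s): [2.79, 2.79, 3.14, 3.14, 3.14, 3.14].

INTERFACE

Orientations are given as a unit quaternion [x, y, z, w].
In Python, from rig import get_obs, camera, hand_in, cut_out, robot gives the robot as it stands.
- The arm moves only by the tool step_arm, never from a script. Its argument "rows" is a list of rows, each a list of 6 numbers: the shift along the world's x, y, z in m, then the turn, a rotation vector about the world's x, y, z in degrees. A call has 1 to 12 rows; each row shifts and turns the commanded pose from where the row before left it; what a row does not reach is not made up. A row lasts 1/8 s, in which the tool goes at most 62.5 mm and 10.7 degrees, less where a joint would pass 70% of its speed; a pose out of reach is approached as far as the arm can. A call is refused whole if a number of a shift passes 0.0625 or a number of a turn 10.7, either way. A call with a gripper value outside its range is refused whole. "jaw" is the finger opening in m, from 0 to 0.087, set as the call begins (left out, the last holds). The fingers move at their own pace and stop on an object; "squeeze" is the grip in N (left out, the last holds). Time passes only in rows, so rows that do not move let the fingers close. It gives the time, the measured TCP pose, the force, the opening and the grip force at its end, in the units of the state.
- get_obs(): the state, without advancing time (a new reading comes with each control period).
- camera(name): name is "scene" or "top"; returns a dict with "pixels" (420x560x3 uint8, blue, green, red), "depth" (420x560 float32, m along the optical axis (not along the pixel's ray), 0 where there is no reading), "fov_y" (degrees; the focal length in pixels is half the picture's height over the tangent of half this angle, whatever the lens; pixels are square), "cx", "cy" (the principal point, pixels), "extrinsics" (4x4, takes a point from camera to world coordinates). Camera axes: x right, y up, looking along -z (the intrinsics and any distortion apply to the point x, -y, -z); pixel columns grow to the right and rows downward; lengths in m; the calibration is good to about 2 mm. A picture is of the moment at which its call begins.
- hand_in(): hands the job in; it is judged then, once.
Trained networks look in the newest picture that a camera, given by its name, has taken for a name from the list of things; names that differ only in an ending like _2 or _b are one class to them, and where a whole thing is asked for, a point or a joint stands for the part that bears it (a point fixed in the world has none). Each returns a list of dicts, best first, with "confidence" (0 to 1); they miss things now and then, are a little off and sometimes report something else, mostly with a low value. They report only what shows in the picture. A call takes as long as a camera call. They do not tell look-alikes from the thing itself.
- cut_out(label, camera): "region" (420x560 bool, what is visible of it) and "extent" ([centre column, centre row, width, height] in pixels, round what is visible of it).
The state is a dict: "time": time; "q": joint angles; "joint_velocities": joint speeds; "joint_torque": joint torques, N m; "position": TCP position; "tool_rot": TCP orientation; "ft_force": force on the tool from outside, world axes, zero at the start; "moment": the same for the moment, N m; "grip_width": finger opening in m; "grip_force": force on a finger pad.
Only numpy, scipy, OpenCV 4.12 (cv2) and the standard library are available. Lean on these libraries where they do the work, as an engineer would, in place of code of your own. Each camera call takes 0.05 s, during which the arm holds its last target. There are 200 camera calls.

TASK

Swing the hold-down lever of the board holder down until its foot rests on the circuit board, and only then press the wide dust cap (the larger of the two) upright onto the board's antenna jack until it clicks and is fully home. Keep pressing after the click: finish with the gripper still pushing the cap down about as firmly as the click needed, without letting go. Leave the board in its holder with the lever down, and do not disturb the other things on the bench.

Things in the scene. Friction and masses are not known exactly. Their poses are not given: they have to be found in the camera images.
- holder: board holder, fixed to the bench: aluminium base 116 mm (its x) by 250 mm (its y), 12 mm thick, two side rails whose tops are 30 mm above the bench, and a steel fork (the clamp head, 57 mm tall, 32 mm wide) at its +y end. Origin on the bench, 12 mm towards -y of the base's centre; x across, y along the board, z up
- lever_pivot (a point): the pivot of the hold-down lever in the clamp head: in the holder's frame at x 0, y +108 mm, 48 mm above the bench; the pivot axis runs along the holder's x
- lever (a joint): hold-down lever: steel arm 10 mm wide, black ball at its end, rubber foot under it 40 mm from the pivot. In rad: 0 = arm level towards the holder's -y, foot resting on the board; grows as the arm is raised (1.57 = straight up); range -0.05 to 1.45; starts raised. The pivot is stiff (0.09 N m, some 1.2 N at the ball) and stays where it is left
- lever_ball (a point): centre of the lever's ball grip, 16 mm diameter, 74 mm from the pivot. In the holder's frame it is at y = 108 - 74 cos(value) mm, height 48 + 74 sin(value) mm; with the lever down the board's tallest part within 20 mm of it ends 29 mm above the bench
- board: green circuit board 66 x 160 x 2 mm lying loose (0.8 mm play) on the holder's ledges, its underside 24 mm above the bench; origin at the centre of its underside, x and y as the holder's. Its capacitors and sockets end 35 mm above the bench
- jack_top (a point): centre of the flat top of the upright antenna jack on the board, 50 mm above the bench, at x +6 mm, y -42 mm in the board's frame. Jack: square flange 22 x 22 x 3 mm on the board, steel barrel 16 mm diameter, upper 4 mm tapering to 11 mm, top 24 mm above the board. Four spring catch balls stand 2.2 mm out of the barrel, centres 15 mm below its top
- cap: the wide dark grey dust cap, standing mouth down, about 25 g; z along its axis, origin at the centre of its open lower rim. Skirt 27 mm outside diameter, 24 mm tall, with a flat shoulder on top; above it a ribbed grip knob 16 mm diameter, 20 mm tall (top 44 mm above the rim). Bore 22 mm, narrowed to 18 mm by an inner lip over the lowest 2 mm. Round: its yaw does not matter
- cap_seat (a point): centre of the cap's inside roof, 20 mm above its rim; home, it rests on jack_top. Pushed down the jack, the lip meets the catches when the roof is about 7.5 mm above the jack's top; about 9 N (up to 12 N) straight down snaps it past them 4 to 5 mm above home, the force drops, then the roof stops on the jack's top
- small_cap: a smaller dark grey dust cap of the same shape (19 mm across the skirt, 30 mm tall), not for this jack; origin under its centre
- capacitor: loose black round capacitor, 22 mm diameter, 36 mm tall, standing; origin under its centre
- reel: solder reel lying flat, 68 mm diameter, 40 mm tall; origin under its centre
- driver: small screwdriver lying down, 170 mm long, 26 mm thick; origin under its middle
- flux: white-capped bottle, 38 mm diameter, 85 mm tall; origin under its centre
- plug_shell: black plug housing, about 48 x 24 x 16 mm, lying in front of the holder; origin under its centre
- spare_board: bare green board lying on the bench beyond the holder, 55 x 100 mm, parts up to 14 mm tall; origin under its centre
Mind the look-alikes: they are no part of the job. Leave any yellow look-alike of the cap alone. Leave any purple look-alike of the board alone.

How it is judged:
On the way, in this order (a step that is already met when the one before it is completed fails the run):
1. the hold-down lever is down on the board (value of joint lever below 0.07 rad), for 0.3 s.
2. with the lever down, the wide cap is home on the jack and still being pressed down with more than 5 N (value of joint lever below 0.07 rad and z of cap_seat in the frame of jack_top between -0.004 and 0.002 m and horizontal distance between cap_seat and jack_top below 0.003 m and angle between the z axis of cap and the z axis of board, either way round below 0.1 rad and contact force between cap and board above 5 N and contact force between the fingers and cap above 3 N), for 0.5 s.
At the end, for the whole second after the job is handed in: Still pressing: wide cap home (roof within 2 mm of the jack top, 3 mm sideways, 0.1 rad of square), fingers on it with over 3 N, its push on the board over 5 N; lever below 0.07 rad; board flat in the holder (4 mm sideways, 2.5 mm up) (all of step 2 and angle between board's own z axis and vertical below 0.05 rad and z of board in the frame of holder below 0.0265 m and horizontal distance between board and holder below 0.004 m); the arm keeps its last pose, push and grip.
It fails at once if one of the other things on the bench is moved by more than 30 mm (distance of any of small_cap, capacitor, reel, driver, flux, plug_shell, spare_board from where it was at the start of the episode above 0.03 m).
It also fails if it takes over 69 s, if anything falls off the work surface, if the arm or the gripper's body presses on something with over 40 N, if the wrist force passes 120 N, or if a joint passes its speed limit or range.

## Working session

There is one attempt and no reset: what is moved stays moved. The work goes in short steps, Python scripts to look and compute and a tool call to move; the robot and the scene stay as the last step left them, time stands still between calls to the robot, and variables do not carry over. Pictures are saved under pics/ and viewed, at most 10 in all, crops included, and the job is handed in when it is done.

Besides the shell and the picture viewer there is one more tool, called after ">>>" in YAML: its name, and indented under it one key for each argument. step_arm: Moves the arm, as the interface text tells. Its arguments: {"type":"object","properties":{"rows":{"type":"array"},"jaw":{"type":"number"},"squeeze":{"type":"number"}},"required":["rows"]}

```bash
mkdir -p pics; ls
cat > h.py <<'E'
import numpy as np, cv2
from rig import get_obs, camera, hand_in, cut_out, robot
def cloud(c):
    d=c["depth"]; H,W=d.shape; f=H/2/np.tan(np.radians(c["fov_y"])/2)
    v,u=np.mgrid[:H,:W]
    P=np.stack([(u-c["cx"])/f*d,-(v-c["cy"])/f*d,-d,np.ones_like(d)],-1)
    w=(P@np.array(c["extrinsics"]).T)[...,:3]; w[d<=0]=np.nan
    return w
E
python3 - <<'E'
from h import *
print(robot, getattr(robot,'tip_extent',None)); o=get_obs(); print(o)
for n in ("scene","top"):
    c=camera(n); print(n,{k:v for k,v in c.items() if k not in("pixels","depth")})
    cv2.imwrite(f"pics/{n}0.png",c["pixels"]); np.savez(f"{n}0.npz",p=c["pixels"],w=cloud(c))
    w=cloud(c)
    for l in ["holder","lever","lever_ball","board","jack_top","cap","small_cap","capacitor","reel","driver","flux","plug_shell","spare_board"]:
        for r in cut_out(l,n)[:4]:
            m=r["region"]; q=w[m]; q=q[~np.isnan(q[:,0])]
            print(n,l,round(r["confidence"],2),np.round(r["extent"]),np.round(np.median(q,0),3) if len(q) else None, np.round(np.percentile(q[:,2],98),3) if len(q) else None)
E
```

```text
pics
<Robot object at 0x7fb03db57e00> 0.1822
{'time': 0.0, 'q': array([ 1.03547998e+00,  5.28487000e-01,  1.43387875e+00, -5.91817311e-06,
        1.18138247e+00, -1.78482241e-01]), 'joint_velocities': array([-9.74675960e-04,  9.28124134e-05, -6.70034404e-05,  3.67195991e-04,
       -1.11714094e-04,  9.65118291e-05]), 'joint_torque': array([-1.10899378e-03, -4.40033019e+01, -1.76596302e+01,  6.33506547e-02,
        5.79342199e-02, -1.77093789e-04]), 'position': array([0.21810932, 0.58535393, 0.4037659 ]), 'tool_rot': array([ 1.77470767e-01,  9.84125482e-01, -1.01082076e-03, -3.73981303e-04]), 'ft_force': array([-0.56654129,  0.30072651,  0.9574904 ]), 'moment': array([-0.02936683,  0.0080319 , -0.0048086 ]), 'grip_force': 0.0, 'grip_width': 0.08676809220398804}
scene {'fov_y': 54.650592880569384, 'cx': 274.38982173053546, 'cy': 201.28477751488487, 'extrinsics': array([[ 0.88894063, -0.28262834,  0.36042444,  0.94156597],
       [ 0.45798717,  0.55825431, -0.69180913, -0.70225838],
       [-0.00568364,  0.78004701,  0.62569509,  0.71068925],
       [ 0.        ,  0.        ,  0. 
[... 2092 characters left out ...]
446 -0.184  0.023] 0.047
top jack_top 0.8 [160. 275.  38.  73.] [0.392 0.277 0.001] 0.018
top jack_top 0.79 [274. 220.  76.  52.] [0.52  0.014 0.025] 0.044
top small_cap 0.42 [395. 209.   8.   5.] [ 0.548 -0.258  0.023] 0.031
top capacitor 0.57 [424. 235.   9.   8.] [ 0.487 -0.318  0.034] 0.038
top reel 0.69 [361. 141.  35.  37.] [ 0.704 -0.174  0.038] 0.043
top driver 0.87 [448. 159.  76.  12.] [ 0.663 -0.407  0.019] 0.027
top flux 0.66 [104. 217.  26.  17.] [0.507 0.387 0.056] 0.086
top plug_shell 0.55 [455. 158.  57.  10.] [ 0.663 -0.412  0.021] 0.027
top plug_shell 0.54 [264. 259.  10.  17.] [0.427 0.038 0.015] 0.019
top spare_board 0.67 [297. 176.  47.  36.] [ 0.627 -0.034  0.003] 0.013
```

Run:
```python
from h import *
a=np.load("scene0.npz")["p"]; b=np.load("top0.npz")["p"]
s=cv2.resize(a[130:320,140:340],None,fx=3,fy=3,interpolation=cv2.INTER_CUBIC)
t=cv2.resize(b[120:300,210:410],None,fx=4,fy=3.3,interpolation=cv2.INTER_CUBIC)
cv2.imwrite("pics/s1.png",s); cv2.imwrite("pics/t1.png",cv2.resize(b[120:300,200:460],None,fx=3,fy=3,interpolation=cv2.INTER_CUBIC))
```

```text
(no output)
```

View pics/s1.png

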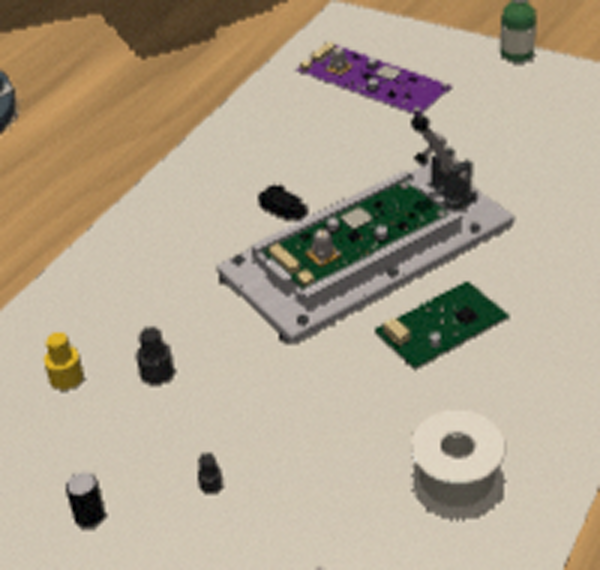

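View pics/t1.png

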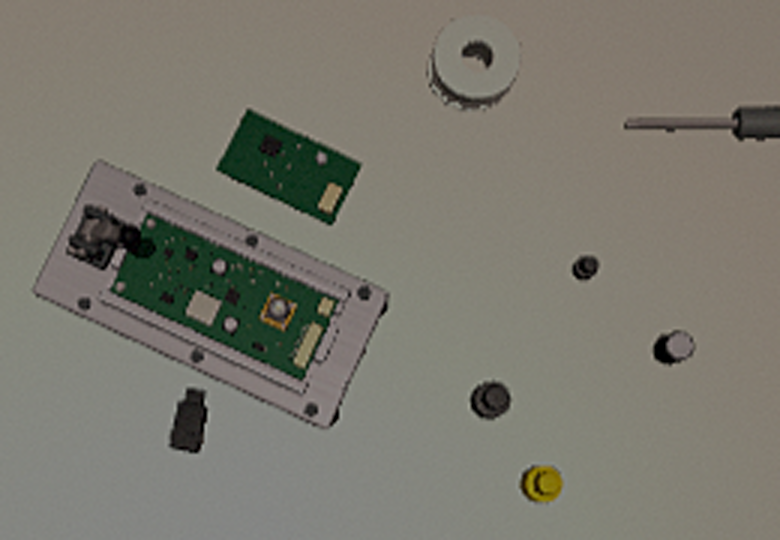

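The wide dark cap is at scene (192,248) and top (363,253). The small dark cap is at scene (210,288) and the yellow look-alike at scene (161,251). The dark one with the wide skirt, 44 mm tall, is the one meant. The real board is the one in the holder with the jack at scene (247,212) / top (293,223). The purple one is not.

Run:
```python
from h import *
for n,cb,jb,hb in (("scene",(180,206,235,262),(238,258,200,222),(205,318,165,250)),("top",(352,374,242,264),(280,306,210,236),(205,335,165,270))):
    z=np.load(n+"0.npz"); w=z["w"]; p=z["p"].astype(int)
    print(n,"bench z far pts",[np.round(np.nanmedian(w[r:r+15,c:c+15,2]),4) for r,c in((300,240),(260,330),(200,350),(180,180),(270,390))])
    # cap
    q=w[cb[2]:cb[3],cb[0]:cb[1]].reshape(-1,3)
    for lo,hi,nm in((.040,.05,"knob top"),(.021,.028,"shoulder"),(.008,.05,"all")):
        k=q[(q[:,2]>lo)&(q[:,2]<hi)]
        if len(k): 
            c,r=cv2.minEnclosingCircle((k[:,:2]*1000).astype(np.float32)); print(nm,len(k),k.mean(0).round(4),"circ",np.round(c,1),round(r,1), "z",np.round(np.percentile(k[:,2],[50,98]),4))
    q=w[jb[2]:jb[3],jb[0]:jb[1]].reshape(-1,3)
    for lo,hi in((.046,.054),(.036,.054)):
        k=q[(q[:,2]>lo)&(q[:,2]<hi)]
        if len(k): 
            c,r=cv2.minEnclosingCircle((k[:,:2]*1000).astype(np.float32)); print("jack",len(k),k.mean(0).round(4),"circ",np.round(c,1),round(r,1),k[:,2].max())
    q=w[hb[2]:hb[3],hb[0]:hb[1]].reshape(-1,3); k=q[(q[:,2]>.007)&(q[:,2]<.034)]
    # the base rectangle: connected component of base-level gray pixels
    W=w[...,2]; m=((W>.006)&(W<.13)).astype(np.uint8); nl,lab,st,ce=cv2.connectedComponentsWithStats(m,connectivity=4)
    u,v=(262,206) if n=="scene" else (271,219)
    k=w[lab==lab[v,u]]; k2=k[k[:,2]<.034]
    rc=cv2.minAreaRect((k2[:,:2]*1000).astype(np.float32)); print("holder rect",np.round(rc[0],1),np.round(rc[1],1),round(rc[2],2), len(k2))
    # green board
    g=(p[...,1]>p[...,0]*1.4)&(p[...,1]>p[...,2]*1.4)&(lab==lab[v,u])&(W>.02)&(W<.03)
    k=w[g]; rc=cv2.minAreaRect((k[:,:2]*1000).astype(np.float32)); print("board rect",np.round(rc[0],1),np.round(rc[1],1),round(rc[2],2),len(k),np.median(k[:,2]).round(4))
    k=w[lab==lab[v,u]]; k=k[k[:,2]>.06]
    print("lever pts", len(k)); 
    for a in range(60,122,6):
        s=k[(k[:,2]*1000>a)&(k[:,2]*1000<=a+6)]
        if len(s): print(a,len(s),s.mean(0).round(4))
```

```text
scene bench z far pts [np.float64(-0.0001), np.float64(-0.0002), np.float64(-0.0005), np.float64(-0.0008), np.float64(0.0325)]
knob top 34 [ 0.4486 -0.1875  0.0427] circ [ 447.7 -185.8] 9.0 z [0.0429 0.0456]
shoulder 44 [ 0.4517 -0.1902  0.0237] circ [ 448.6 -187.3] 13.8 z [0.0237 0.0273]
all 154 [ 0.4523 -0.191   0.0271] circ [ 448.9 -187.5] 14.0 z [0.0242 0.0445]
jack 18 [ 0.5115 -0.0282  0.0483] circ [511.9 -28.2] 7.3 0.05154749188371688
jack 42 [ 0.5121 -0.0283  0.0438] circ [507.2 -13.5] 22.7 0.05154749188371688
holder rect [527.6  24.3] [250.8 117.9] 66.18 2631
board rect [518.7  16.6] [159.   62.2] 65.7 531 0.0249
lever pts 100
60 4 [0.5638 0.1034 0.0624]
66 6 [0.5619 0.0968 0.0683]
72 20 [0.5564 0.0851 0.0751]
78 14 [0.5572 0.0884 0.0808]
84 10 [0.5608 0.0927 0.087 ]
90 8 [0.5572 0.0893 0.0926]
96 7 [0.5562 0.0832 0.1   ]
102 3 [0.5539 0.0784 0.1049]
108 11 [0.5526 0.0738 0.1118]
114 17 [0.5522 0.0764 0.1167]
top bench z far pts [np.float64(-0.0005), np.float64(-0.0002), np.float64(-0.0004), np.float64(-0.0005), np.float64(-0.0002)]
knob top 43 [ 0.447  -0.1862  0.0434] circ [ 447.2 -186.6] 8.4 z [0.0433 0.0474]
shoulder 55 [ 0.4462 -0.185   0.0237] circ [ 446.9 -186.6] 13.4 z [0.0236 0.0275]
all 124 [ 0.4458 -0.1846  0.0306] circ [ 446.9 -186.4] 13.5 z [0.0256 0.0469]
jack 31 [ 0.5085 -0.0257  0.0488] circ [509.  -25.7] 7.0 0.051655753837808405
jack 50 [ 0.5071 -0.0274  0.0457] circ [498.8 -36.8] 22.0 0.051655753837808405
holder rect [525.7  25.7] [249.9 116.4] 66.05 5061
board rect [525.9  26.2] [185.3  65.6] 65.96 1423 0.0248
lever pts 106
60 8 [0.5643 0.1084 0.0623]
66 2 [0.5538 0.0956 0.0688]
72 8 [0.5485 0.0827 0.0758]
78 9 [0.5527 0.0931 0.0806]
84 18 [0.5586 0.098  0.0876]
90 8 [0.5557 0.095  0.0919]
96 5 [0.5545 0.0897 0.0987]
102 4 [0.5523 0.0879 0.1033]
108 11 [0.548  0.0784 0.1119]
114 32 [0.5489 0.079  0.1169]
120 1 [0.5474 0.0736 0.1215]
```

>>> step_arm:
  rows:
    - [0.037,-0.0564,-0.009,0,0,0]
    - [0.037,-0.0564,-0.009,0,0,0]
    - [0.037,-0.0564,-0.009,0,0,0]
    - [0.037,-0.0564,-0.009,0,0,0]
    - [0.037,-0.0564,-0.009,0,0,0]
    - [0.037,-0.0564,-0.009,0,0,0]
    - [0.037,-0.0564,-0.009,0,0,0]
    - [0.037,-0.0564,-0.009,0,0,0]
    - [0.036,-0.0564,-0.009,0,0,0]
    - [0,0,0,0,0,0]
    - [0,0,0,0,0,0]
  jaw: 0
  squeeze: 10

```text
time: 2.78
position: [0.5232, 0.1189, 0.3302]
tool_rot: [0.178, 0.984, 0.0, -0.001]
ft_force: [-0.4, 0.3, -0.1]
grip_width: 0.0004
grip_force: 0.0
```

>>> step_arm:
  rows:
    - [0.014,-0.02,-0.004,0,0,0]
    - [0.013,-0.02,-0.004,0,0,0]
    - [0,0,0,0,0,0]
    - [0,0,0,0,0,0]

```text
time: 3.28
position: [0.5499, 0.0796, 0.3222]
tool_rot: [0.177, 0.984, 0.0, -0.001]
ft_force: [-0.3, 0.1, 0.5]
grip_width: 0.0004
grip_force: 0.0
```

Run:
```python
from h import *
import math
o=get_obs();print(o["position"],o["ft_force"])
for n in("scene","top"):
    c=camera(n); cv2.imwrite(f"pics/{n}2.png",c["pixels"]); 
    print(n, "view")
a=cv2.imread("pics/scene2.png")[110:240,210:350]; b=cv2.imread("pics/top2.png")[150:280,190:330]
cv2.imwrite("pics/c2.png",cv2.resize(np.hstack([a,b]),None,fx=2.8,fy=2.8,interpolation=cv2.INTER_CUBIC))
# arc of TCP with tip on ball top
for v in(1.05,.9,.75,.6,.45,.3,.15,0):
    h=108-74*math.cos(v); x=521.7+.405*h; y=14+.914*h; print(v,round(x,1),round(y,1),round(48+74*math.sin(v)+8+182.2,1))
```

```text
[0.54990902 0.07961134 0.32221292] [-0.25456664  0.10039821  0.46037306]
scene view
top view
1.05 550.5 79.1 302.4
0.9 546.8 70.7 296.2
0.75 543.5 63.2 288.6
0.6 540.7 56.9 280.0
0.45 538.5 51.8 270.4
0.3 536.8 48.1 260.1
0.15 535.8 45.8 249.3
0 535.5 45.1 238.2
```

View pics/c2.png

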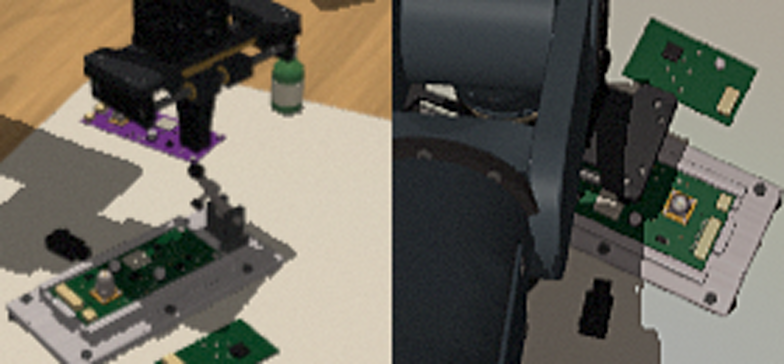

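The left crop (scene) shows the closed fingertips right above the lever's ball at about (195,150-170), and nothing else is close. I'll push along the ball's arc.

>>> step_arm:
  rows:
    - [0,0,-0.012,0,0,0]
    - [0,0,-0.01,0,0,0]
    - [-0.003,-0.009,-0.007,0,0,0]
    - [-0.003,-0.008,-0.008,0,0,0]
    - [-0.003,-0.006,-0.009,0,0,0]
    - [-0.002,-0.005,-0.01,0,0,0]
    - [-0.002,-0.004,-0.01,0,0,0]
    - [-0.001,-0.002,-0.011,0,0,0]
    - [0,0,-0.005,0,0,0]

```text
time: 4.5
position: [0.5364, 0.0451, 0.2392]
tool_rot: [0.178, 0.984, 0.0, -0.001]
ft_force: [-0.8, -0.8, 2.1]
grip_width: 0.0
grip_force: 0.5
```

>>> step_arm:
  rows:
    - [0,0,-0.001,0,0,0]
    - [0,0,-0.001,0,0,0]
    - [0,0,0,0,0,0]

```text
time: 4.88
position: [0.5364, 0.0452, 0.2385]
tool_rot: [0.177, 0.984, 0.0, 0.0]
ft_force: [0.1, 0.1, 0.6]
grip_width: 0.0004
grip_force: 0.3
```

>>> step_arm:
  rows:
    - [0,0,-0.0015,0,0,0]
    - [0,0,-0.0015,0,0,0]
    - [0,0,0,0,0,0]

```text
time: 5.25
position: [0.5364, 0.0452, 0.2375]
tool_rot: [0.177, 0.984, 0.0, 0.001]
ft_force: [-3.5, -0.1, 16.1]
grip_width: 0.0006
grip_force: 7.9
```

>>> step_arm:
  rows:
    - [0,0,0,0,0,0]
    - [0,0,0.03,0,0,0]
    - [0,0,0.03,0,0,0]
    - [-0.015,-0.039,0,0,0,0]
    - [-0.015,-0.039,0,0,0,0]
    - [-0.015,-0.039,0,0,0,0]
    - [-0.015,-0.039,0,0,0,0]
    - [-0.015,-0.038,0,0,0,0]
    - [-0.014,-0.038,0,0,0,0]
    - [0,0,0,0,0,0]
  jaw: 0.05

```text
time: 6.5
position: [0.4472, -0.1894, 0.2955]
tool_rot: [0.18, 0.984, -0.001, 0.001]
ft_force: [0.3, 0.8, 0.8]
grip_width: 0.0501
grip_force: 0.0
```

Run:
```python
from h import *
o=get_obs();print(o["position"],o["grip_width"])
c=camera("scene");w=cloud(c);cv2.imwrite("pics/s3.png",cv2.resize(c["pixels"][130:300,150:350],None,fx=3,fy=3,interpolation=cv2.INTER_CUBIC))
R=w[165:215,265:320].reshape(-1,3);k=R[R[:,2]>.04]; print(len(k),k[:,2].max())
```

```text
[ 0.44724178 -0.18942423  0.29552969] 0.050127398693138904
208 0.057831154998911005
```

View pics/s3.png

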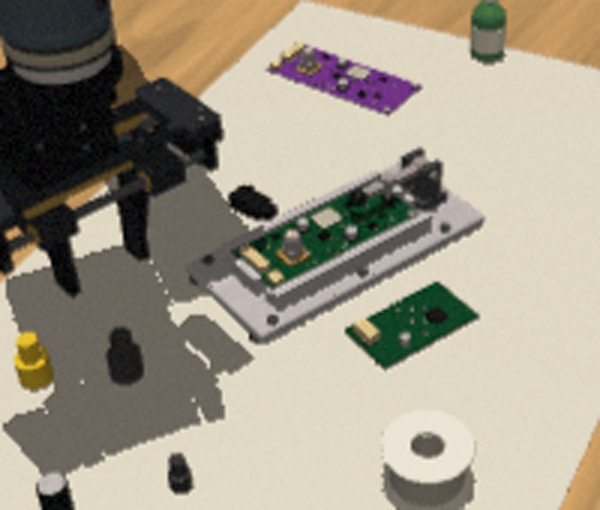

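The lever lies down on the board (ball near crop (365,190)), and the cap stands untouched at crop (125,355) under the open gripper.

>>> step_arm:
  rows:
    - [0,0.0015,-0.03,0,0,0]
    - [0,0.0015,-0.03,0,0,0]
    - [0,0,-0.02,0,0,0]
    - [0,0,-0.007,0,0,0]
    - [0,0,0,0,0,0]
    - [0,0,0,0,0,0]

```text
time: 7.3
position: [0.4478, -0.1838, 0.209]
tool_rot: [0.177, 0.984, -0.0, 0.001]
ft_force: [0.2, -0.2, 0.2]
grip_width: 0.0502
grip_force: 0.0
```

>>> step_arm:
  rows:
    - [0,-0.0025,-0.001,0,0,0]
    - [0,0,0,0,0,0]

```text
time: 7.55
position: [0.4476, -0.1868, 0.2077]
tool_rot: [0.178, 0.984, -0.0, 0.001]
ft_force: [0.2, 0.0, -0.0]
grip_width: 0.0499
grip_force: 0.0
```

>>> step_arm:
  rows:
    - [0,0,0,0,0,0]
    - [0,0,0,0,0,0]
    - [0,0,0,0,0,0]
    - [0,0,0,0,0,0]
    - [0,0,0,0,0,0]
    - [0,0,0,0,0,0]
  jaw: 0
  squeeze: 40

```text
time: 8.3
position: [0.4474, -0.1865, 0.2072]
tool_rot: [0.177, 0.984, 0.0, -0.0]
ft_force: [0.1, -0.2, 0.2]
grip_width: 0.0148
grip_force: 40.0
```

>>> step_arm:
  rows:
    - [0,0,0.03,0,0,0]
    - [0,0,0.03,0,0,0]
    - [0,0,0.03,0,0,0]
    - [0.013,0.032,0,0,0,0]
    - [0.013,0.032,0,0,0,0]
    - [0.013,0.032,0,0,0,0]
    - [0.012,0.032,0,0,0,0]
    - [0.012,0.032,0,0,0,0]
    - [0,0,0,0,0,0]
    - [0,0,0,0,0,0]

```text
time: 9.55
position: [0.5102, -0.0266, 0.2972]
tool_rot: [0.177, 0.984, -0.0, -0.0]
ft_force: [0.1, -0.7, -0.8]
grip_width: 0.0148
grip_force: 40.0
```

Run:
```python
from h import *
o=get_obs();print(o["position"],o["grip_width"],o["grip_force"],o["ft_force"])
c=camera("scene");w=cloud(c);p=c["pixels"];cv2.imwrite("pics/s4.png",cv2.resize(p[140:240,195:315],None,fx=5,fy=5,interpolation=cv2.INTER_CUBIC))
np.savez("s4.npz",w=w,p=p)
for r in cut_out("cap","scene"): print(round(r["confidence"],2),r["extent"])
R=w[198:225,236:262].reshape(-1,3);k=R[(R[:,2]>.046)&(R[:,2]<.055)];print("jack",len(k),k.mean(0))
c=camera("top"); wt=cloud(c)
R=wt[205:240,275:310].reshape(-1,3);k=R[(R[:,2]>.046)&(R[:,2]<.055)];print("jack top",len(k),k.mean(0) if len(k) else 0)
```

```text
[ 0.51019581 -0.02663982  0.29717631] 0.014797441723088988 39.98049437999725 [ 0.13067373 -0.66001602 -0.83049868]
0.64 [246.8, 189.4, 13.0, 18.9]
0.62 [163.9, 250.3, 10.8, 19.6]
0.4 [262.2, 212.3, 100.4, 65.0]
jack 17 [ 0.51248635 -0.02772919  0.04863546]
jack top 0 0
```

View pics/s4.png

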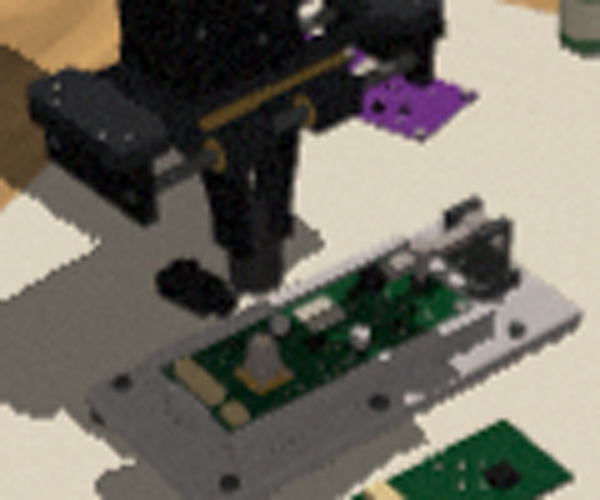

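The cap hangs upright in the fingers at crop (257,265), above the jack at (262,345). I'll check the alignment numerically in the same camera.

Run:
```python
from h import *
from scipy.optimize import least_squares
z=np.load("s4.npz");w=z["w"]
def fit(k,r): 
    f=least_squares(lambda c:np.hypot(k[:,0]-c[0],k[:,1]-c[1])-r,k[:,:2].mean(0)+[-.005,.008],loss="soft_l1",f_scale=.001);return f.x.round(4),len(k),np.sqrt(2*f.cost/len(k)).round(4)
R=w[180:202,236:258].reshape(-1,3)
for a,b in((.09,.112),(.092,.102),(.102,.112)):
    k=R[(R[:,2]>a)&(R[:,2]<b)&(R[:,0]>.48)&(R[:,0]<.54)]; print("held",a,fit(k,.0135))
R=w[198:225,236:262].reshape(-1,3); k=R[(R[:,2]>.031)&(R[:,2]<.0455)&(np.hypot(R[:,0]-.5105,R[:,1]+.027)<.0125)];print("jack",fit(k,.008))
s=np.load("scene0.npz")["w"][235:262,180:206].reshape(-1,3);k=s[(s[:,2]>.004)&(s[:,2]<.022)];print("cap at start",fit(k,.0135))
j=np.load("scene0.npz")["w"][198:225,236:262].reshape(-1,3);k=j[(j[:,2]>.031)&(j[:,2]<.0455)&(np.hypot(j[:,0]-.5105,j[:,1]+.027)<.0125)];print("jack0",fit(k,.008))
```

```text
held 0.09 (array([ 0.5104, -0.0275]), 75, np.float64(0.001))
held 0.092 (array([ 0.5104, -0.0278]), 37, np.float64(0.0008))
held 0.102 (array([ 0.5105, -0.0273]), 36, np.float64(0.0011))
jack (array([ 0.5105, -0.026 ]), 34, np.float64(0.0011))
cap at start (array([ 0.4479, -0.1864]), 74, np.float64(0.0013))
jack0 (array([ 0.51  , -0.0259]), 32, np.float64(0.001))
```

>>> step_arm:
  rows:
    - [0,0.0007,-0.02,0,0,0]
    - [0,0,-0.014,0,0,0]
    - [0,0,-0.005,0,0,0]
    - [0,0,-0.003,0,0,0]
    - [0,0,0,0,0,0]

```text
time: 10.32
position: [0.5105, -0.0259, 0.2553]
tool_rot: [0.178, 0.984, -0.0, 0.0]
ft_force: [0.3, 0.2, 0.8]
grip_width: 0.0149
grip_force: 40.0
```

>>> step_arm:
  rows:
    - [0,0,-0.003,0,0,0]
    - [0,0,-0.002,0,0,0]
    - [0,0,0,0,0,0]

```text
time: 10.7
position: [0.5104, -0.0257, 0.2502]
tool_rot: [0.177, 0.984, 0.0, -0.0]
ft_force: [1.0, 0.2, -0.4]
grip_width: 0.0147
grip_force: 40.0
```

>>> step_arm:
  rows:
    - [0,0,-0.002,0,0,0]
    - [0,0,-0.002,0,0,0]
    - [0,0,-0.001,0,0,0]
    - [0,0,0,0,0,0]

```text
time: 11.2
position: [0.5104, -0.0258, 0.2452]
tool_rot: [0.177, 0.984, 0.0, -0.0]
ft_force: [-0.8, 0.7, -0.3]
grip_width: 0.0149
grip_force: 40.0
```

>>> step_arm:
  rows:
    - [0,0,-0.001,0,0,0]
    - [0,0,-0.001,0,0,0]
    - [0,0,0,0,0,0]

```text
time: 11.58
position: [0.5104, -0.0256, 0.2437]
tool_rot: [0.178, 0.984, 0.0, -0.0]
ft_force: [-0.4, 1.1, 4.5]
grip_width: 0.0148
grip_force: 40.0
```

Catches met at the expected height.

>>> step_arm:
  rows:
    - [0,0,-0.001,0,0,0]
    - [0,0,-0.001,0,0,0]
    - [0,0,0,0,0,0]

```text
time: 11.95
position: [0.5105, -0.0256, 0.2423]
tool_rot: [0.178, 0.984, 0.0, 0.0]
ft_force: [-1.7, 1.2, 8.5]
grip_width: 0.0153
grip_force: 40.0
```

>>> step_arm:
  rows:
    - [0,0,-0.001,0,0,0]
    - [0,0,-0.001,0,0,0]
    - [0,0,0,0,0,0]

```text
time: 12.32
position: [0.5103, -0.0256, 0.2387]
tool_rot: [0.177, 0.984, 0.0, -0.0]
ft_force: [1.1, 1.2, -2.7]
grip_width: 0.0147
grip_force: 40.0
```

Clicked (8.5 N, then a drop). Now down to the stop.

>>> step_arm:
  rows:
    - [0,0,-0.001,0,0,0]
    - [0,0,-0.001,0,0,0]
    - [0,0,0,0,0,0]

```text
time: 12.7
position: [0.5106, -0.0259, 0.2373]
tool_rot: [0.177, 0.984, -0.0, 0.0]
ft_force: [-0.5, -0.4, 1.3]
grip_width: 0.0151
grip_force: 40.0
```

>>> step_arm:
  rows:
    - [0,0,-0.001,0,0,0]
    - [0,0,-0.0005,0,0,0]
    - [0,0,0,0,0,0]

```text
time: 13.08
position: [0.5105, -0.0259, 0.2369]
tool_rot: [0.177, 0.984, -0.0, 0.001]
ft_force: [-1.2, 0.4, 9.1]
grip_width: 0.0152
grip_force: 40.0
```

>>> step_arm:
  rows:
    - [0,0,-0.0003,0,0,0]
    - [0,0,0,0,0,0]
    - [0,0,0,0,0,0]
    - [0,0,0,0,0,0]
    - [0,0,0,0,0,0]
    - [0,0,0,0,0,0]
    - [0,0,0,0,0,0]

```text
time: 13.95
position: [0.5106, -0.0259, 0.2369]
tool_rot: [0.177, 0.984, -0.0, 0.001]
ft_force: [-1.9, -0.0, 10.5]
grip_width: 0.0148
grip_force: 40.0
```

Run:
```python
from h import *
c=camera("scene");w=cloud(c);p=c["pixels"];cv2.imwrite("pics/s5.png",cv2.resize(p[140:240,195:315],None,fx=5,fy=5,interpolation=cv2.INTER_CUBIC))
for i in range(3): camera("scene"); o=get_obs();print(o["position"],o["grip_force"],o["ft_force"])
```

```text
[ 0.5105265  -0.02588715  0.23689719] 40.00876486301422 [-1.91206033e+00  5.02685160e-04  1.08776665e+01]
[ 0.51052092 -0.02588806  0.23690181] 40.008766651153564 [-1.67035477  0.17445161 10.46957703]
[ 0.5105363  -0.02588221  0.2369303 ] 40.00875413417816 [-2.1901038   0.63548432 10.86122941]
```

View pics/s5.png

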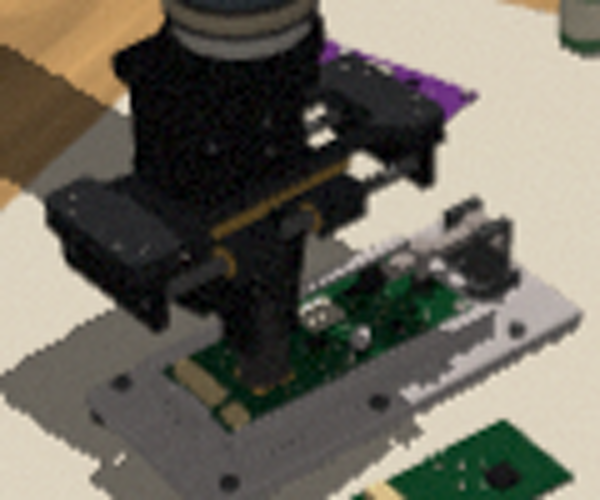

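The cap sits on the jack down to the flange at crop (265,375), the lever is down, and the push is steady at about 10.6 N. Handing in.

```bash
python3 -c "
from rig import hand_in
print(hand_in())"
```

```text
the job is handed in; nothing more can be done
None
```

I swung the lever down onto the board first, then pressed the wide cap onto the jack: it clicked at about 8.5 N and went fully home. I handed the job in at about 14 s with the gripper still pushing at about 10.6 N; `hand_in()` gave no verdict.

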